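# Shear the top clay tile off the stack into the corner of the setting-out board

## Robot

A 6-joint arm with a two-finger parallel gripper is mounted at the origin on the work surface. World frame = base frame: x ahead of the robot, y to its left, z up, the work surface at z = 0. Lengths are in m, angles in rad, forces in N, time in s.
With the tool pointing down it reaches from about 0.3 to 0.775 m from the base axis. Payload 14.6 kg.
Tool frame: the origin (TCP) lies on the centre line of the jaws, within the pads' length; the fingertips stand 25 mm ahead of it and the grasp point (between the pads) lies 6 mm ahead of it (arm.tip_reach is the distance from the TCP to the fingertips, in m); y points along the fingers, z is the direction in which the jaws open and shut, and the axes are right-handed (so a half turn about y gives the same grasp; the last joint's range is limited). The gripper opens to 94 mm and grips with 3 to 60 N. Pads are 16 mm wide; open, the fingers measure 119 mm over their backs; the gripper's body (75 mm by 177 mm) begins 78 mm behind the grasp point.
Start: joints at [-1.323, 0.3, 1.521, -0, 1.321, -0.067], TCP at [0.17, -0.523, 0.23] pointing down, gripper open.
Joint ranges: [-3.03, 3.03], [-0.79, 2.21], [0.23, 2.52], [-1.04, 4.18], [0, 3.07], [-2.55, 2.55]. Speed limits (rad/s): [2.22, 2.22, 2.57, 3.14, 3.14, 3.14].

## Interface

Orientations are given as a rotation vector (axis times angle).
In Python, from bench import sensors, viewer, job, arm gives the robot as it stands. The module is installed in compiled form; this text tells all that it offers.
- The arm moves only by the shell command python3 -m inch 'ROWS' [FORCE]. ROWS is a JSON object of lists of equal length, an entry for each row: "hand": the closure, from 0 (fully open) to 1 (shut); "translation": the shift along the tool's x, y, z in mm, a list of three; "roll": the turn about the tool's y in rad. A call has 1 to 20 rows; each row is the pose to reach, as a shift and turn from the pose commanded when the call began, along the tool's axes at that moment; what a row does not reach only later rows make up. A row lasts 1/8 s, in which the tool goes at most 62.5 mm and 10.7 degrees, less where a joint would pass 70% of its speed; a pose out of reach is approached as far as the arm can. A call with a gripper value outside its range is refused whole. The fingers move at their own pace and stop on an object; FORCE is the grip in N (left out, the last holds). Time passes only in rows, so rows that repeat a pose let the fingers close. It gives the time, the measured TCP pose, the force and the opening at its end, in the units of the state.
- sensors.get_obs(): the state, without advancing time (a new reading comes with each control period).
- viewer.get_image(name): name is "scene" or "top"; returns a dict with "image" (480x640x3 uint8, red, green, blue), "z_map" (480x640 float32, m along the optical axis (not along the pixel's ray), 0 where there is no reading), "vertical_fov" (degrees; the focal length in pixels is half the picture's height over the tangent of half this angle, whatever the lens; pixels are square), "cx", "cy" (the principal point, pixels), "k1" (the pictures are not rectified: a ray, as slopes to the right and down, at radius r is drawn at 1 + k1 r^2 times it, then the intrinsics apply), "R" (3x3) and "t" (3): a world point X has camera coordinates R X + t. Camera axes: x right, y down, z forward; pixel columns grow to the right and rows downward; lengths in m; the calibration is good to about 2 mm. A picture is of the moment at which its call begins.
- job.job_done(): hands the job in, once; it reports no verdict.
Trained networks look in the newest picture that a camera, given by its name, has taken for a name from the list of things; names that differ only in an ending like _2 or _b are one class to them, and where a whole thing is asked for, a point or a joint stands for the part that bears it (a point fixed in the world has none). Each returns a list of dicts, best first, with "conf" (0 to 1); they miss things now and then, are a little off and sometimes report something else, mostly with a low value. They report only what shows in the picture. A call takes as long as a camera call. They do not tell look-alikes from the thing itself.
- viewer.boxes_of(thing, camera): "pixel" ([column, row] in pixels, amid what is visible of it).
- viewer.cut_out(thing, camera): "mask" (480x640 bool, what is visible of it) and "pixel" ([column, row] in pixels, amid what is visible of it).
- viewer.place_of(thing, camera): "pixel" ([column, row] in pixels: a listed point, or the origin of a listed thing).
The state is a dict: "t": time; "q": joint angles; "joint_vel": joint speeds; "joint_torque": joint torques, N m; "tool_pos": TCP position; "orientation": TCP orientation; "ft_force": force on the tool from outside, world axes, zero at the start; "ft_torque": the same for the moment, N m; "finger_gap": finger opening in m.
Only numpy, scipy, OpenCV 4.12 (cv2) and the standard library are available. Lean on these libraries where they do the work, as an engineer would, in place of code of your own. Each camera call takes 0.05 s, during which the arm holds its last target.

## Task

Slide the top clay tile sideways off the stack, straight across onto the plywood board, until you feel it press against the end stop; then push it along the stop until you feel it press against the far side fence, so that it ends flat and snug in the corner, and let go. Keep it sliding flat and never lift it, leave the other tiles where they lie, press only gently (fired clay chips: keep well under 20 N against stop and fence, a few newtons will do) and do not disturb the things standing around.

Things in the scene. Friction and masses are not known exactly. Their poses are not given: they have to be found in the camera images.
- tile1_mid (a point): Centre (half-way up) of the top clay tile of the stack, the one to move. Flat rectangular tile of fired clay, 100 (its x) x 70 (its y) x 10 mm thick, about 0.1 to 0.2 kg, plain. All four tiles are alike; this one lies on top, its centre about 35 mm above the table. Its z axis points up; its axes lie within 0.14 rad of the board's. A tile slides on tile or plywood with roughly 0.5 to 2 N.
- tile2_mid (a point): Centre of the second tile from the top (same size), 10 mm below the top one. Must stay where it is.
- tile3_mid (a point): Centre of the third tile from the top (same size), 20 mm below the top one. Must stay where it is.
- tile4_mid (a point): Centre of the lowest tile (same size), lying on the table. The stack stands beside the board, on the board's -y side, 2 to 20 mm away from it. Must stay where it is.
- board: Fixed setting-out board: plywood block 160 (x) x 130 (y) x 29 mm high, origin on the table under its centre, z up. Its flat top is 29 mm above the table, 1 mm lower than the underside of the top tile. The stack is on its -y side; the end stop is on its top towards +y, the side fence on its top towards +x (the far side from the robot).
- stop: End stop: rigid fixed wooden bar on top of the board, 160 (x) x 12 (y) x 14 mm high (its top 43 mm above the table), parallel to the board's x. Origin at the middle of the lower edge of its face towards the stack; the face looks to -y. A seated tile has its centre 35 mm from this face. It is set 30 to 53 mm towards +y of the board's centre, differently each time.
- fence: Side fence: rigid fixed wooden bar on the board, 12 (x) x 130 (y) x 12 mm high (top 41 mm above the table), along the board's y. Origin at the middle of the lower edge of its face towards the robot (-x). A seated tile has its centre 50 mm from this face. Set 50 to 68 mm to +x of the board's centre; the tile starts 4 to 54 mm short of it. A tile rubbed hard along the stop can jam short of the fence and feel firm.
- doll_a: Bystander: faceless clay doll, 88 mm tall, 62 mm across the skirt; origin under its centre. Leave it standing.
- doll_b: Bystander: faceless clay doll, 88 mm tall, 62 mm across the skirt; origin under its centre. Leave it standing.
- doll_c: Bystander: faceless clay doll, 88 mm tall, 62 mm across the skirt; origin under its centre. Leave it standing.
- jar: Bystander: closed jar, 56 mm diameter, 70 mm tall, origin under its centre.
- dish: Bystander: small white bowl, 80 mm diameter, 30 mm high, origin under its centre.
- spatula: Bystander: flat hand spatula 160 mm long, lying on the table beside the stack, handle towards its -x; origin under its middle.
Things that resemble listed ones, but are neither listed nor needed, are in the scene too. What is shaped like the part that bears tile1_mid but red is not meant. Several things have the shape of the board; the one meant has the colours described above.

How it is judged:
On the way, in this order (a step that is already met when the one before it is completed fails the run):
1. the top tile is slid wholly onto the board (y of tile1_mid in the frame of board above -0.028 m and z of tile1_mid in the frame of board below 0.038 m), for 0.02 s.
2. the tile is pressed against the end stop (over 1.5 N) (contact force between tile1 and stop above 1.5 N), for 0.04 s.
3. the tile is pressed against the side fence (over 1.5 N) (contact force between tile1 and fence above 1.5 N), for 0.04 s.
At the end, for the whole second after the job is handed in: The tile lies flat on the board, still and released, its edges within 3 mm of the end stop and of the side fence and parallel to them within 0.05 rad; the other three tiles are within 8 mm of where they lay (y of tile1_mid in the frame of stop between -0.038 and -0.032 m and x of tile1_mid in the frame of fence between -0.053 and -0.047 m and angle between the x axis of tile1_mid and the x axis of board, either way round below 0.05 rad and angle between tile1_mid's own z axis and vertical below 0.04 rad and z of tile1_mid in the frame of board between 0.031 and 0.037 m and linear speed of tile1 below 0.01 m/s and contact force between each of the arm, the fingers and tile1 below 0.1 N and distance of each of tile2_mid, tile3_mid, tile4_mid from where it was at the start of the episode below 0.008 m); the robot touches nothing.
It fails at once if the tile is lifted more than 10 mm above its place on the stack or tipped more than 0.15 rad (z of tile1_mid in the frame of board above 0.045 m or angle between tile1_mid's own z axis and vertical above 0.15 rad).
It fails at once if the tile is pressed against the stop or the fence with more than 20 N (contact force between tile1 and stop above 20 N or contact force between tile1 and fence above 20 N).
It fails at once if another tile of the stack is moved more than 8 mm (distance of any of tile2_mid, tile3_mid, tile4_mid from where it was at the start of the episode above 0.008 m).
It fails at once if a bystander is moved more than 25 mm, or a doll or the jar tipped over (angle between any of doll_a, doll_b, doll_c, jar's own z axis and vertical above 0.6 rad or distance of any of doll_a, doll_b, doll_c, jar, dish, spatula from where it was at the start of the episode above 0.025 m).
It also fails if it takes over 72 s, if anything falls off the work surface, if the arm or the gripper's body presses on something with over 40 N, if the wrist force passes 120 N, or if a joint passes its speed limit or range.

## Working session

There is one attempt and no reset: what is moved stays moved. The work goes in short steps, Python scripts to look and compute and a shell command to move; the robot and the scene stay as the last step left them, time stands still between calls to the robot, and variables do not carry over. Pictures are saved under pics/ and viewed, and the job is handed in when it is done.

```bash
mkdir -p pics; ls
cat > h.py <<'E'
import numpy as np, cv2
from bench import sensors, viewer, job, arm
def cam(n):
    d=viewer.get_image(n); d['f']=240/np.tan(np.radians(d['vertical_fov'])/2); return d
def undist(d,u,v):
    K=np.array([[d['f'],0,d['cx']],[0,d['f'],d['cy']],[0,0,1]])
    p=np.stack([np.ravel(u),np.ravel(v)],-1).astype(float)[:,None]
    return cv2.undistortPoints(p,K,np.array([d['k1'],0,0,0,0.]))[:,0]
def ray_z(d,u,v,z):
    s=undist(d,u,v); r=np.c_[s,np.ones(len(s))]@d['R']; c=-d['R'].T@d['t']
    return c+r*((z-c[2])/r[:,2])[:,None]
def depth_pts(d,u,v):
    s=undist(d,u,v); z=d['z_map'][np.ravel(v).astype(int),np.ravel(u).astype(int)]
    return (np.c_[s,np.ones(len(s))]*z[:,None]-d['t'])@d['R']
def proj(d,X):
    X=np.atleast_2d(X).astype(float); c=X@d['R'].T+d['t']; s=c[:,:2]/c[:,2:]; r2=(s**2).sum(1,keepdims=True)
    return s*(1+d['k1']*r2)*d['f']+[d['cx'],d['cy']]
def save(n,im): cv2.imwrite('pics/'+n,im[...,::-1])
E
python3 - <<'E'
from h import *
for n in('scene','top'):
    d=cam(n); save(n+'0.png',d['image']); print(n,d['f'],d['cx'],d['cy'],d['k1'],-d['R'].T@d['t'])
o=sensors.get_obs();print(o)
E
```

```text
pics
scene 602.6526541621653 330.72131183636213 234.584146574872 -0.13294476184963713 [ 1.17970402 -0.52349243  0.75908643]
top 509.55027281454886 325.4112012520486 247.424526975453 -0.0766649926099779 [0.34444099 0.0645307  1.13582547]
{'t': 0.1, 'q': array([-1.32260075e+00,  3.00394348e-01,  1.52149936e+00, -2.51096913e-05,
        1.32071046e+00, -6.65785855e-02]), 'joint_vel': array([ 0.00083137, -0.00085633, -0.00243168, -0.00125582, -0.00079377,
       -0.00031781]), 'joint_torque': array([ 1.83628421e-03, -5.32640791e+01, -3.53283477e+01,  7.08981883e-02,
        2.34522385e-02, -4.65933510e-05]), 'tool_pos': array([ 0.17023307, -0.5227759 ,  0.22996299]), 'orientation': array([-0.32570698,  2.05259268, -2.05050476]), 'ft_force': array([ 0.28675764,  0.11098936, -0.56209024]), 'ft_torque': array([ 0.00109779, -0.01530764,  0.04837232]), 'finger_gap': 0.09391921064652187}
```

View pics/scene0.png

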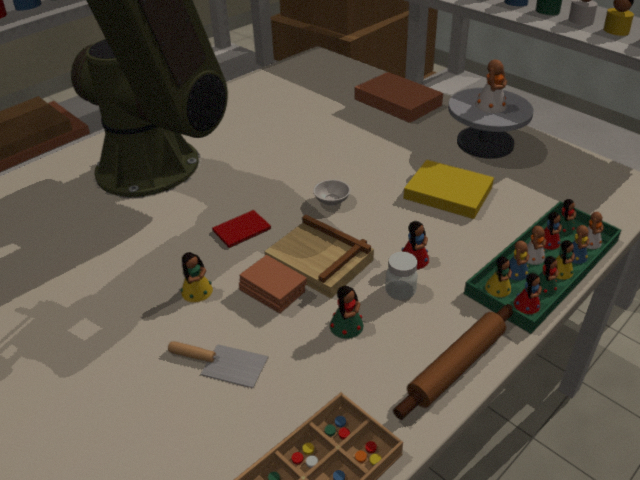

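View pics/top0.png

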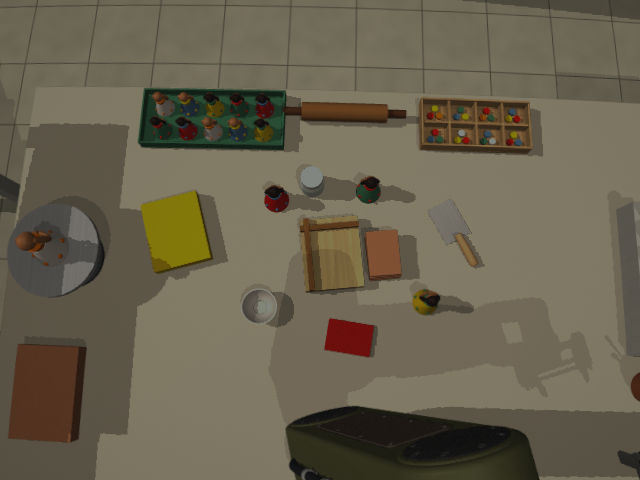

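Run:
```python
from h import *
d=cam('top'); im=d['image']
c=cv2.resize(im[205:305,285:415],None,fx=6,fy=6,interpolation=cv2.INTER_CUBIC); save('crop1.png',c)
for n in ['tile1_mid','board','stop','fence','doll_a','jar','dish','spatula']:
    print(n,[(np.round(p['pixel'],1).tolist(),round(p['conf'],2)) for p in viewer.place_of(n,'top')][:5])
# heights
for nm,(u,v) in dict(tile=(383,252),board=(340,262),stop=(309,255),fence=(335,225)).items():
    print(nm,depth_pts(d,[u],[v]).round(4))
```

```text
tile1_mid [([384.4, 250.6], 0.89), ([349.3, 338.0], 0.58)]
board [([331.8, 253.5], 0.93), ([179.5, 233.2], 0.82)]
stop [([308.6, 254.8], 0.83)]
fence [([330.7, 230.4], 0.91)]
doll_a [([423.7, 301.3], 0.94), ([369.9, 187.1], 0.68), ([276.4, 200.6], 0.64)]
jar [([310.5, 181.8], 0.95)]
dish [([261.3, 308.8], 0.8)]
spatula [([454.7, 233.9], 0.94)]
tile [[ 0.5437 -0.0597  0.0389]]
board [[0.5207 0.0337 0.0288]]
stop [[0.5316 0.1018 0.0451]]
fence [[0.6004 0.0468 0.0432]]
```

View pics/crop1.png

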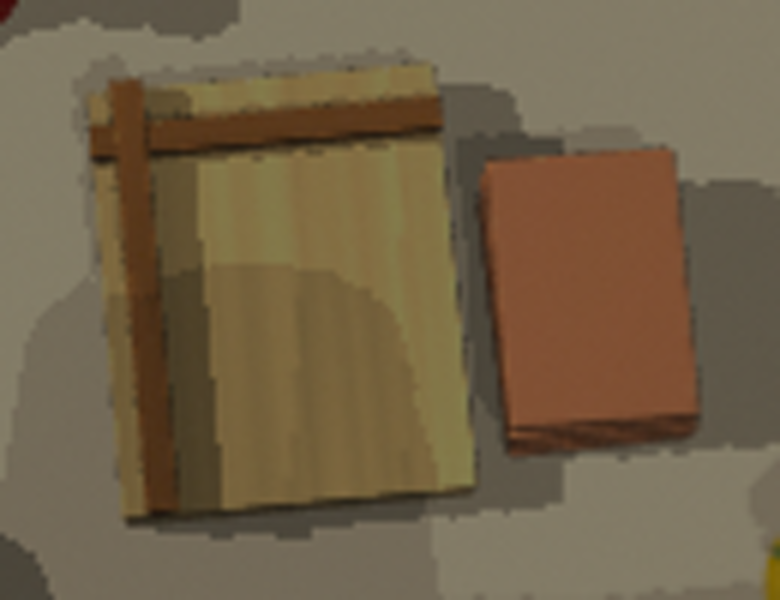

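```bash
cat >> h.py <<'E'
def crop2px(p,ox=285,oy=205,s=6):
    p=np.array(p,float); return (p+.5)/s-.5+[ox,oy]
E
python3 - <<'E'
from h import *
d=cam('top')
def w(p,z):
    q=crop2px(p); return ray_z(d,q[:,0],q[:,1],z)
def yaw(a,b): return np.arctan2(*(b-a)[[1,0]])
t=w([(484,160),(673,150),(698,415),(508,425)],.04)
print('tile',t.round(4),'mid',t.mean(0).round(4)); print([np.linalg.norm(t[i]-t[i-1]).round(4) for i in range(4)])
print('yaws',yaw(t[3],t[0]),yaw(t[2],t[1]),yaw(t[1],t[0])-np.pi/2)
s=w([(178,508),(145,90)],.043);print('stop',s.round(4),yaw(s[0],s[1]))
f=w([(440,132),(150,152)],.041);print('fence',f.round(4),yaw(f[0],f[1])-np.pi/2)
b=w([(472,488),(435,65),(125,520),(92,95)],.029);print('board',b.round(4),b.mean(0),yaw(b[0],b[1]),yaw(b[2],b[3]),np.linalg.norm(b[0]-b[1]))
for n,u,v,z in [('dollA',424,301,0),('dollB',370,187,0),('dollC',276,200,0),('jar',310,182,0),('dish',261,309,0),('spat',455,234,0)]: print(n,ray_z(d,[u],[v],z).round(3))
from scipy.spatial.transform import Rotation as R
o=sensors.get_obs();print(R.from_rotvec(o['orientation']).as_matrix().round(3),o['t'],arm.tip_reach)
E
```

```text
tile [[ 0.5889 -0.0202  0.04  ]
 [ 0.5946 -0.0898  0.04  ]
 [ 0.4966 -0.0989  0.04  ]
 [ 0.4911 -0.0301  0.04  ]] mid [ 0.5428 -0.0597  0.04  ]
[np.float64(0.0983), np.float64(0.0698), np.float64(0.0985), np.float64(0.0691)]
yaws 0.10066649405733115 0.0931401664633026 0.08172536024885568
stop [[0.4576 0.0881 0.043 ]
 [0.6112 0.105  0.043 ]] 0.10910258407713976
fence [[ 0.5988 -0.0038  0.041 ]
 [ 0.5883  0.1024  0.041 ]] 0.09785690830810956
board [[ 0.4692 -0.0182  0.029 ]
 [ 0.6272 -0.0023  0.029 ]
 [ 0.4542  0.1075  0.029 ]
 [ 0.6122  0.1251  0.029 ]] [0.54066768 0.05303545 0.029     ] 0.0999930269217558 0.11100477087731467 0.1587622577172171
dollA [[ 0.442 -0.157  0.   ]]
dollB [[ 0.703 -0.033  0.   ]]
dollC [[0.666 0.184 0.   ]]
jar [[0.712 0.107 0.   ]]
dish [[0.415 0.206 0.   ]]
spat [[ 0.597 -0.23   0.   ]]
[[-0.951  0.     0.31 ]
 [-0.31   0.    -0.951]
 [-0.    -1.    -0.   ]] 0.6 0.025
```

Candidates for the tile are the terracotta stack at (384,251) and a lone red tile at (349,338). I choose the stack, because red is excluded and it stands beside the board. Candidates for the board are the light plywood one with two brown bars at (332,254), a yellow one at (179,233), and brown blocks. I choose the plywood one, and crop1 confirms it.

Measured, in the board frame: yaw is about 0.10, the stop travel about 121 mm and the fence gap about 12 mm. The next move goes above a point behind the tile's -y edge.

```bash
python3 -m inch '{"hand":[0.3,0.3,0.3,0.3,0.3,0.3,0.3,0.3,0.3,0.3,0.3,0.3,0.3,0.3],"translation":[[-487,0,-273],[-487,0,-273],[-487,0,-273],[-487,0,-273],[-487,0,-273],[-487,0,-273],[-487,0,-273],[-487,0,-273],[-487,0,-273],[-487,0,-273],[-487,0,-273],[-487,0,-273],[-487,0,-273],[-487,0,-273]],"roll":[-1.359,-1.359,-1.359,-1.359,-1.359,-1.359,-1.359,-1.359,-1.359,-1.359,-1.359,-1.359,-1.359,-1.359]}'
cat > st.py <<'E'
from h import *
from scipy.spatial.transform import Rotation as R
o=sensors.get_obs();M=R.from_rotvec(o['orientation']).as_matrix()
p=o['tool_pos'];ex=np.array([np.cos(.103),np.sin(.103)]);ey=np.array([-ex[1],ex[0]])
print('t',o['t'],'p',p.round(4),'zyaw',np.arctan2(M[1,2],M[0,2]).round(4),'F board x,y,z',(o['ft_force'][:2]@ex).round(2),(o['ft_force'][:2]@ey).round(2),o['ft_force'][2].round(2),'gap',o['finger_gap'].round(4),'q6',o['q'][5].round(2))
m=np.array([.5428,-.0597]);print('rel tile start, board axes mm',((p[:2]-m)@ex*1e3).round(1),((p[:2]-m)@ey*1e3).round(1),'down axis',M[:,1].round(4))
E
python3 st.py
```

```text
t: 2.35
tool_pos: [0.5486, -0.1131, 0.2306]
orientation: [-1.256, 1.133, -1.134]
ft_force: [-0.5, -0.8, 0.1]
finger_gap: 0.0657Traceback (most recent call last):
  File "st.py", line 5, in <module>
    print('t',o['t'],'p',p.round(4),'zyaw',np.arctan2(M[1,2],M[0,2]).round(4),'F board x,y,z',(o['ft_force'][:2]@ex).round(2),(o['ft_force'][:2]@ey).round(2),o['ft_force'][2].round(2),'gap',o['finger_gap'].round(4),'q6',o['q'][5].round(2))
                                                                                                                                                                                              ^^^^^^^^^^^^^^^^^^^^^
AttributeError: 'float' object has no attribute 'round'
```

```bash
sed -i "s/o\['finger_gap'\].round(4)/round(o['finger_gap'],4)/" st.py; python3 st.py
python3 -m inch '{"hand":[0.3,0.3,0.3,0.3,0.3],"translation":[[0,60,0],[0,110,0],[0,130,0],[0,130,0],[0,130,0]],"roll":[0,0,0,0,0]}'; python3 st.py
python3 - <<'E'
from h import *
d=cam('scene'); save('s1.png',cv2.resize(d['image'][180:380,160:440],None,fx=2.8,fy=2.8,interpolation=cv2.INTER_CUBIC))
E
```

```text
t 2.35 p [ 0.5486 -0.1131  0.2306] zyaw 0.1022 F board x,y,z -0.56 -0.73 0.05 gap 0.0657 q6 -0.37
rel tile start, board axes mm 0.3 -53.7 down axis [ 2.e-04 -1.e-04 -1.e+00]
t: 2.98
tool_pos: [0.5494, -0.1128, 0.1017]
orientation: [-1.255, 1.132, -1.134]
ft_force: [-0.3, 0.5, -0.1]
finger_gap: 0.066
t 2.975 p [ 0.5494 -0.1128  0.1017] zyaw 0.1029 F board x,y,z -0.24 0.49 -0.05 gap 0.066 q6 -0.37
rel tile start, board axes mm 1.1 -53.5 down axis [ 1.7e-03 -5.0e-04 -1.0e+00]
```

View pics/s1.png

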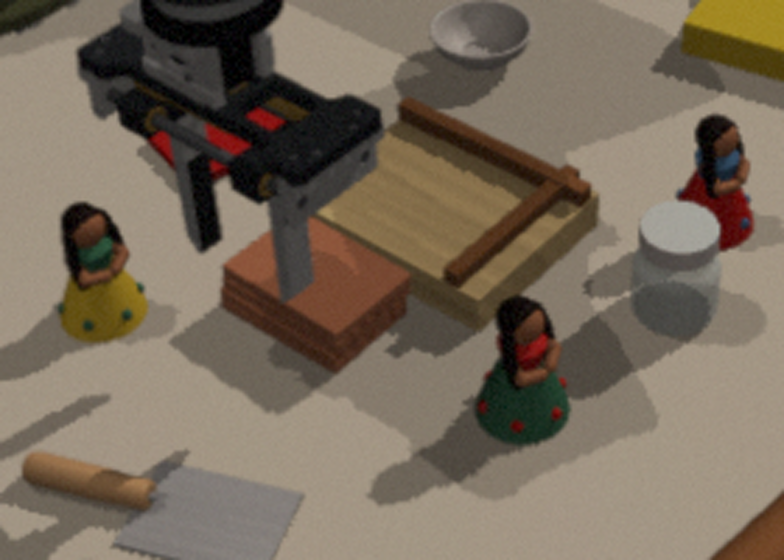

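The picture shows both fingers hanging behind the stack, with the far fingertip at (290,300). All dolls are clear. Next I lower to the tile's edge height.

```bash
python3 -m inch '{"hand":[0.3,0.3,0.3,0.3,0.3],"translation":[[0,15,0],[0,30,0],[0,42,0],[0,42,0],[0,42,0]],"roll":[0,0,0,0,0]}'; python3 st.py
python3 - <<'E'
from h import *
d=cam('scene'); save('s2.png',cv2.resize(d['image'][200:340,200:400],None,fx=4,fy=4,interpolation=cv2.INTER_CUBIC))
E
```

```text
t: 3.65
tool_pos: [0.549, -0.1126, 0.0586]
orientation: [-1.256, 1.133, -1.133]
ft_force: [0.0, -0.1, 0.4]
finger_gap: 0.0654
t 3.65 p [ 0.549  -0.1126  0.0586] zyaw 0.103 F board x,y,z 0.03 -0.15 0.4 gap 0.0654 q6 -0.37
rel tile start, board axes mm 0.7 -53.3 down axis [ 3.e-04 -1.e-04 -1.e+00]
```

View pics/s2.png

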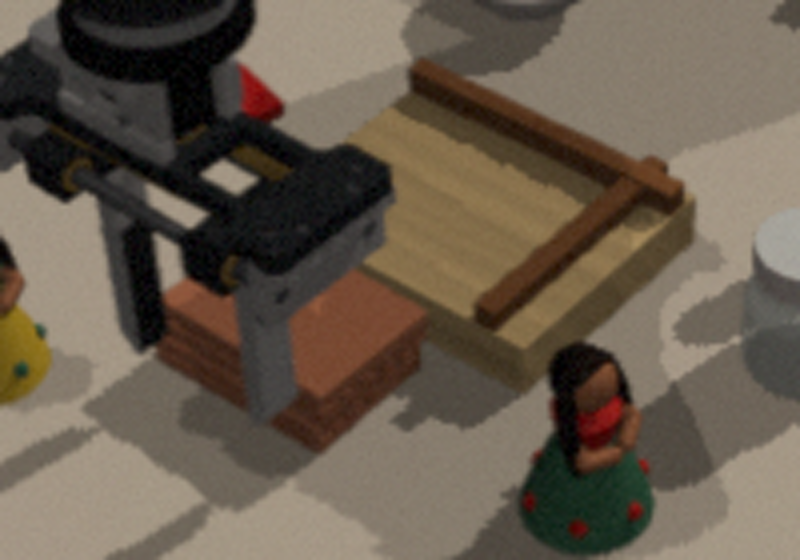

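```bash
python3 -m inch '{"hand":[0.3,0.3,0.3,0.3,0.3,0.3,0.3,0.3,0.3,0.3],"translation":[[-5,0,0],[-10,0,0],[-15,0,0],[-20,0,0],[-25,0,0],[-30,0,0],[-35,0,0],[-40,0,0],[-45,0,0],[-50,0,0]],"roll":[0,0,0,0,0,0,0,0,0,0]}'; python3 st.py
python3 - <<'E'
from h import *
d=cam('scene'); save('s3.png',cv2.resize(d['image'][200:340,200:400],None,fx=4,fy=4,interpolation=cv2.INTER_CUBIC))
E
```

```text
t: 4.95
tool_pos: [0.5437, -0.0625, 0.0585]
orientation: [-1.256, 1.133, -1.133]
ft_force: [-0.2, -3.6, 2.0]
finger_gap: 0.0656
t 4.95 p [ 0.5437 -0.0625  0.0585] zyaw 0.103 F board x,y,z -0.55 -3.6 2.01 gap 0.0656 q6 -0.28
rel tile start, board axes mm 0.6 -2.9 down axis [ 0. -0. -1.]
```

View pics/s3.png

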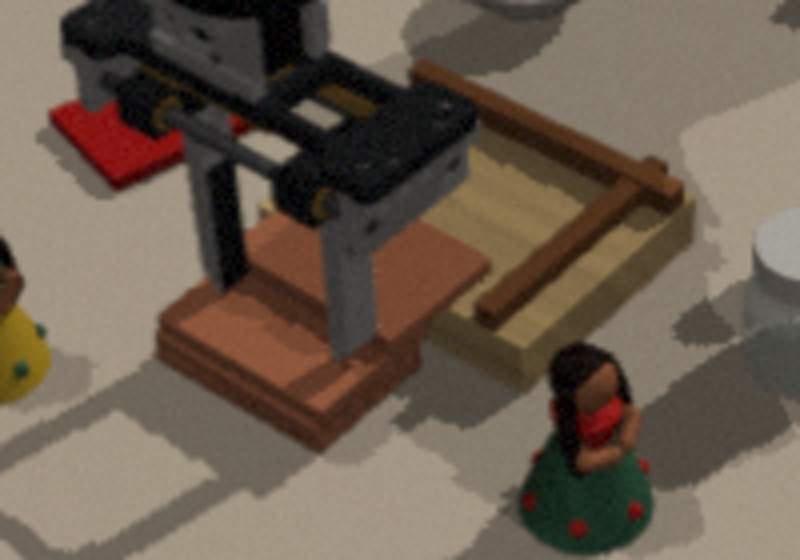

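The tile slides flat onto the board with its leading corner at (487,265), and the stack below has stayed put at (320,430). I continue until just short of the stop.

```bash
python3 -m inch '{"hand":[0.3,0.3,0.3,0.3,0.3,0.3,0.3,0.3,0.3,0.3,0.3,0.3,0.3,0.3,0.3,0.3],"translation":[[-5,0,0],[-10,0,0],[-15,0,0],[-20,0,0],[-25,0,0],[-30,0,0],[-35,0,0],[-40,0,0],[-45,0,0],[-50,0,0],[-55,0,0],[-60,0,0],[-64,0,0],[-67,0,0],[-70,0,0],[-70,0,0]],"roll":[0,0,0,0,0,0,0,0,0,0,0,0,0,0,0,0]}'; python3 st.py
python3 - <<'E'
from h import *
d=cam('scene'); save('s4.png',cv2.resize(d['image'][200:340,200:400],None,fx=4,fy=4,interpolation=cv2.INTER_CUBIC))
E
```

```text
t: 7.0
tool_pos: [0.5365, 0.007, 0.0585]
orientation: [-1.256, 1.133, -1.133]
ft_force: [0.4, -0.6, -0.0]
finger_gap: 0.0659
t 7.0 p [0.5365 0.007  0.0585] zyaw 0.1032 F board x,y,z 0.33 -0.67 -0.03 gap 0.0659 q6 -0.16
rel tile start, board axes mm 0.6 67.0 down axis [ 0.e+00  1.e-04 -1.e+00]
```

View pics/s4.png

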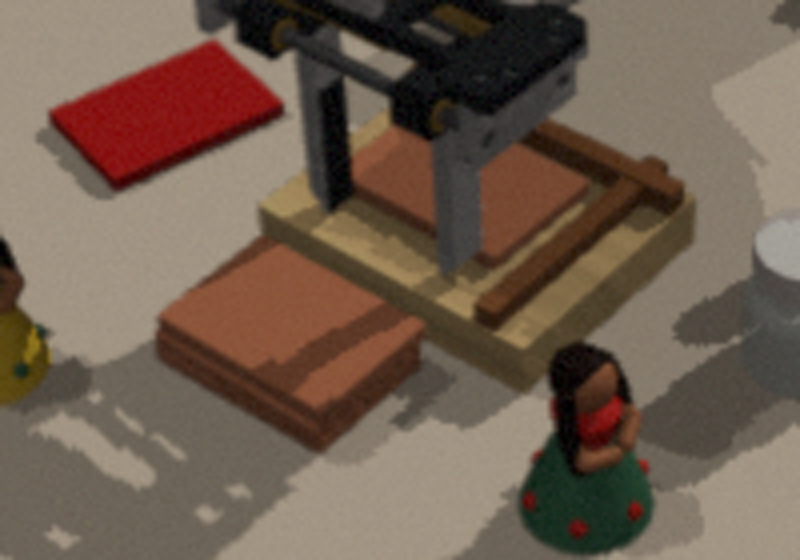

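The tile lies flat on the board about 1 cm from the stop (corner at (588,188)). From here I creep forward.

```bash
python3 -m inch '{"hand":[0.3,0.3,0.3,0.3,0.3,0.3,0.3,0.3],"translation":[[-1,0,0],[-2,0,0],[-3,0,0],[-4,0,0],[-5,0,0],[-6,0,0],[-7,0,0],[-7,0,0]],"roll":[0,0,0,0,0,0,0,0]}'; python3 st.py
python3 -m inch '{"hand":[0.3,0.3,0.3],"translation":[[-0.5,0,0],[-1,0,0],[-1,0,0]],"roll":[0,0,0]}';python3 st.py
```

```text
t: 8.05
tool_pos: [0.5358, 0.0138, 0.0585]
orientation: [-1.256, 1.133, -1.133]
ft_force: [-0.7, -0.2, 0.2]
finger_gap: 0.0657
t 8.05 p [0.5358 0.0138 0.0585] zyaw 0.1031 F board x,y,z -0.67 -0.18 0.16 gap 0.0657 q6 -0.15
rel tile start, board axes mm 0.6 73.9 down axis [ 0.e+00  1.e-04 -1.e+00]
t: 8.43
tool_pos: [0.5357, 0.0147, 0.0585]
orientation: [-1.256, 1.133, -1.133]
ft_force: [-0.3, -0.8, -0.1]
finger_gap: 0.0656
t 8.425 p [0.5357 0.0147 0.0585] zyaw 0.1031 F board x,y,z -0.36 -0.79 -0.15 gap 0.0656 q6 -0.14
rel tile start, board axes mm 0.6 74.7 down axis [ 1.e-04 -1.e-04 -1.e+00]
```

```bash
for i in 1; do python3 -m inch '{"hand":[0.3,0.3,0.3],"translation":[[-0.5,0,0],[-1,0,0],[-1,0,0]],"roll":[0,0,0]}'; python3 -m inch '{"hand":[0.3,0.3,0.3],"translation":[[-0.5,0,0],[-1,0,0],[-1,0,0]],"roll":[0,0,0]}'; done;python3 st.py
```

```text
t: 8.8
tool_pos: [0.5359, 0.0151, 0.0586]
orientation: [-1.257, 1.132, -1.134]
ft_force: [1.6, -7.4, -0.6]
finger_gap: 0.0655
t: 9.18
tool_pos: [0.5361, 0.0155, 0.0588]
orientation: [-1.257, 1.13, -1.135]
ft_force: [3.6, -12.1, 0.1]
finger_gap: 0.0659
t 9.175 p [0.5361 0.0155 0.0588] zyaw 0.1036 F board x,y,z 2.31 -12.38 0.11 gap 0.0659 q6 -0.14
rel tile start, board axes mm 1.0 75.5 down axis [ 0.0015 -0.0022 -1.    ]
```

The tile presses on the stop with about 12 N. I back off, then raise straight up.

```bash
python3 -m inch '{"hand":[0.3,0.3,0.3,0.3,0.3,0.3,0.3],"translation":[[2,0,0],[6,0,0],[10,0,0],[10,-10,0],[10,-40,0],[10,-80,0],[10,-80,0]],"roll":[0,0,0,0,0,0,0]}'; python3 st.py
python3 - <<'E'
from h import *
d=cam('scene'); save('s5.png',cv2.resize(d['image'][190:330,230:430],None,fx=4,fy=4,interpolation=cv2.INTER_CUBIC))
d=cam('top'); save('t5.png',cv2.resize(d['image'][205:305,285:415],None,fx=6,fy=6,interpolation=cv2.INTER_CUBIC))
E
```

```text
t: 10.05
tool_pos: [0.5378, 0.0068, 0.1418]
orientation: [-1.252, 1.129, -1.136]
ft_force: [-0.4, 0.8, -0.4]
finger_gap: 0.0658
t 10.05 p [0.5378 0.0068 0.1418] zyaw 0.1031 F board x,y,z -0.31 0.81 -0.4 gap 0.0658 q6 -0.16
rel tile start, board axes mm 1.9 66.7 down axis [ 5.6e-03 -2.0e-04 -1.0e+00]
```

View pics/s5.png

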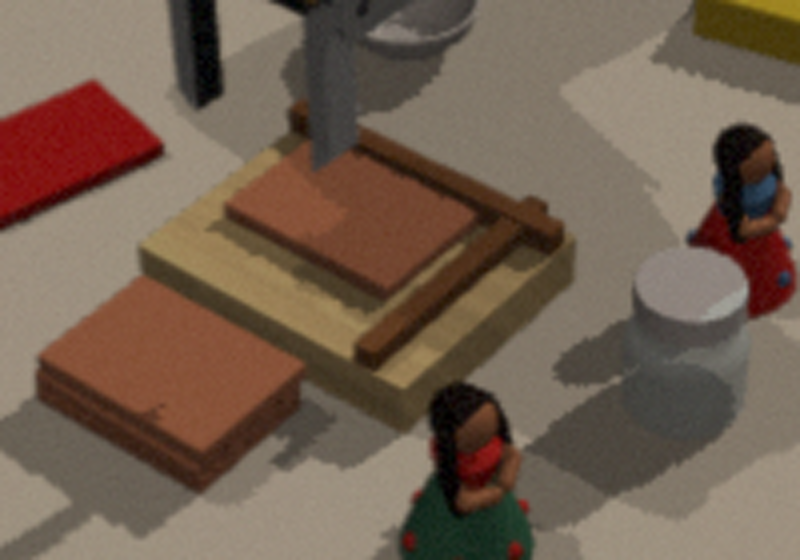

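View pics/t5.png

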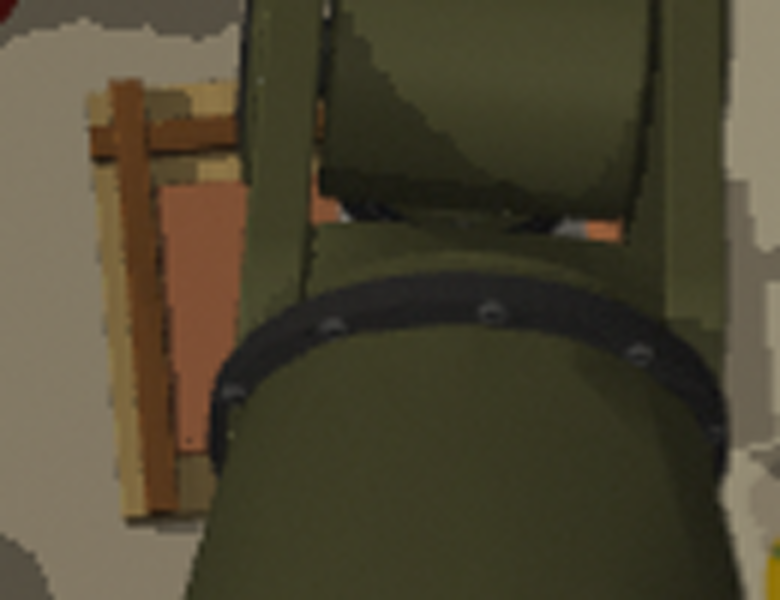

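The tile lies flat along the stop, parallel to it, with the fence about 12 mm away (top view: tile edge row 185, fence edge row 150 in the crop). Next I turn the gripper 90° and go over the tile's -x side, with the jaws nearly closed.

```bash
python3 -m inch '{"hand":[0.75,0.75,0.75,0.75,0.75,0.75,0.75,0.75,0.75,0.75,0.75,0.75],"translation":[[-25,0,-40],[-51,0,-70],[-51,0,-70],[-51,0,-70],[-51,0,-70],[-51,0,-70],[-51,0,-70],[-51,0,-70],[-51,0,-70],[-51,0,-70],[-51,0,-70],[-51,0,-70]],"roll":[1.571,1.571,1.571,1.571,1.571,1.571,1.571,1.571,1.571,1.571,1.571,1.571]}'; python3 st.py
python3 - <<'E'
from h import *
d=cam('scene'); save('s6.png',cv2.resize(d['image'][190:330,230:430],None,fx=4,fy=4,interpolation=cv2.INTER_CUBIC))
d=cam('top'); save('t6.png',cv2.resize(d['image'][205:305,285:415],None,fx=6,fy=6,interpolation=cv2.INTER_CUBIC))
E
```

```text
t: 11.65
tool_pos: [0.4615, 0.0503, 0.1382]
orientation: [-0.113, 2.168, -2.168]
ft_force: [0.7, -0.5, -0.4]
finger_gap: 0.0235
t 11.65 p [0.4615 0.0503 0.1382] zyaw -1.467 F board x,y,z 0.68 -0.6 -0.38 gap 0.0235 q6 1.5
rel tile start, board axes mm -69.6 117.8 down axis [-4.e-04 -0.e+00 -1.e+00]
```

View pics/s6.png

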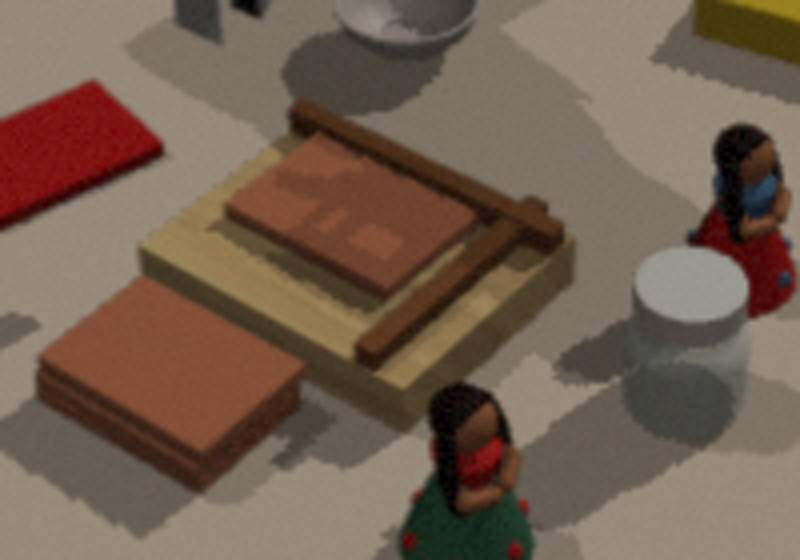

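View pics/t6.png

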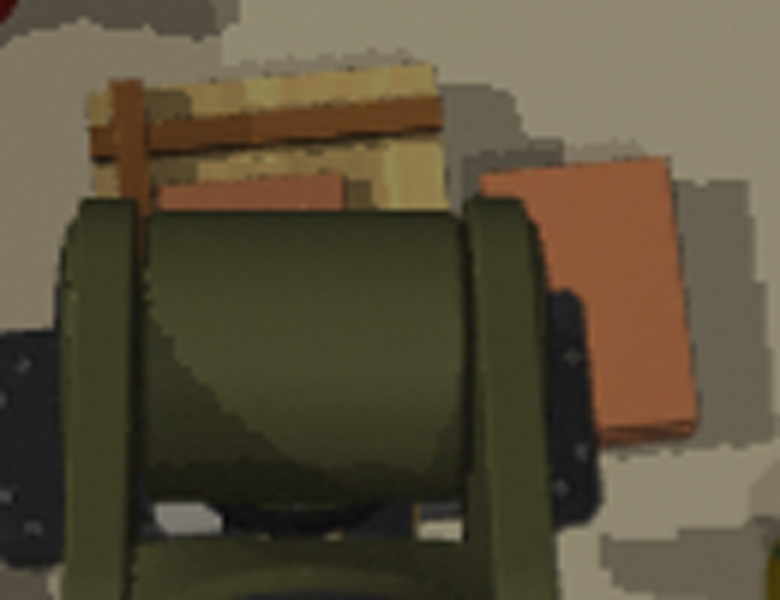

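```bash
python3 - <<'E'
from h import *
d=cam('scene')
q=crop2px([(226,206),(318,133),(478,214),(386,291)],230,190,4); w=ray_z(d,q[:,0],q[:,1],.039)
ex=np.array([np.cos(.103),np.sin(.103)]);ey=np.array([-ex[1],ex[0]]);m=np.array([.5428,-.0597])
print((np.c_[(w[:,:2]-m)@ex,(w[:,:2]-m)@ey]*1e3).round(1), ((w[:,:2].mean(0)-m)@np.c_[ex,ey]*1e3).round(1))
E
python3 -m inch '{"hand":[0.75,0.75,0.75,0.75,0.75,0.75],"translation":[[0,25,0],[0,50,0],[0,65,0],[0,75,0],[0,79.5,0],[0,79.5,0]],"roll":[0,0,0,0,0,0]}'; python3 st.py
```

```text
[[-46.   82.9]
 [-48.6 151.7]
 [ 50.9 151.3]
 [ 51.7  83.3]] [  2.  117.3]
t: 12.55
tool_pos: [0.4618, 0.0503, 0.0591]
orientation: [-0.111, 2.168, -2.169]
ft_force: [-1.3, -0.2, -0.5]
finger_gap: 0.0236
t 12.55 p [0.4618 0.0503 0.0591] zyaw -1.4679 F board x,y,z -1.29 -0.05 -0.54 gap 0.0236 q6 1.5
rel tile start, board axes mm -69.3 117.8 down axis [ 2.e-04 -0.e+00 -1.e+00]
```

```bash
python3 -m inch '{"hand":[0.75,0.75,0.75,0.75,0.75,0.75,0.75,0.75,0.75],"translation":[[-2,0,0],[-4,0,0],[-6,0,0],[-8,0,0],[-10,0,0],[-12,0,0],[-14,0,0],[-16,0,0],[-16,0,0]],"roll":[0,0,0,0,0,0,0,0,0]}'; python3 st.py
python3 -m inch '{"hand":[0.75,0.75,0.75,0.75],"translation":[[-0.5,0,0],[-1,0,0],[-1.5,0,0],[-1.5,0,0]],"roll":[0,0,0,0]}'; python3 st.py
python3 - <<'E'
from h import *
d=cam('scene'); save('s7.png',cv2.resize(d['image'][190:330,230:430],None,fx=4,fy=4,interpolation=cv2.INTER_CUBIC))
E
```

```text
t: 13.68
tool_pos: [0.4777, 0.0519, 0.0589]
orientation: [-0.111, 2.168, -2.168]
ft_force: [-0.7, -0.8, -0.5]
finger_gap: 0.0237
t 13.675 p [0.4777 0.0519 0.0589] zyaw -1.468 F board x,y,z -0.73 -0.72 -0.49 gap 0.0237 q6 1.5
rel tile start, board axes mm -53.2 117.7 down axis [ 3.e-04  0.e+00 -1.e+00]
t: 14.18
tool_pos: [0.4791, 0.0521, 0.0589]
orientation: [-0.111, 2.169, -2.169]
ft_force: [-1.2, -0.7, -0.1]
finger_gap: 0.0235
t 14.175 p [0.4791 0.0521 0.0589] zyaw -1.468 F board x,y,z -1.26 -0.53 -0.14 gap 0.0235 q6 1.5
rel tile start, board axes mm -51.9 117.7 down axis [ 0. -0. -1.]
```

View pics/s7.png

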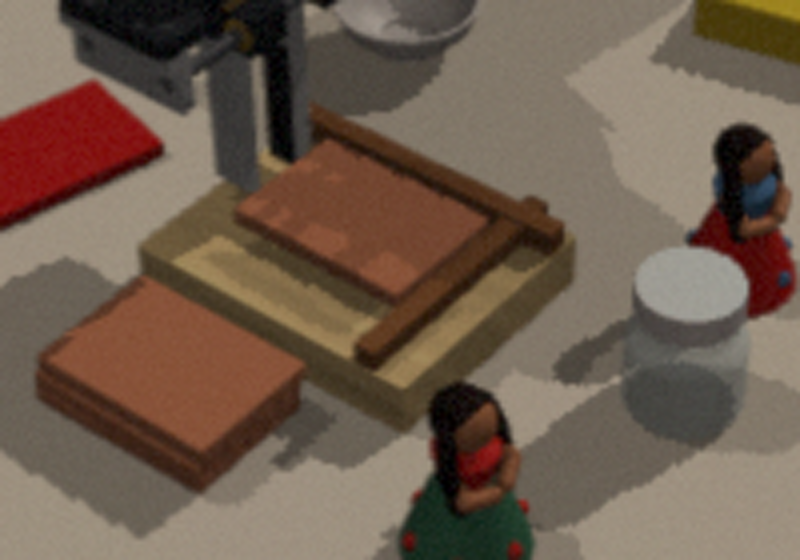

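The tile's front corner has advanced to (395,300) and the tile stays parallel. Creeping on towards the fence.

```bash
python3 -m inch '{"hand":[0.75,0.75,0.75,0.75,0.75],"translation":[[-0.7,0,0],[-1.4,0,0],[-2.1,0,0],[-2.8,0,0],[-2.8,0,0]],"roll":[0,0,0,0,0]}'; python3 st.py
python3 -m inch '{"hand":[0.75,0.75,0.75],"translation":[[-0.5,0,0],[-1,0,0],[-1,0,0]],"roll":[0,0,0]}'; python3 st.py
```

```text
t: 14.85
tool_pos: [0.4819, 0.0524, 0.0589]
orientation: [-0.111, 2.169, -2.169]
ft_force: [-0.7, 0.4, 0.4]
finger_gap: 0.0235
t 14.85 p [0.4819 0.0524 0.0589] zyaw -1.468 F board x,y,z -0.67 0.51 0.39 gap 0.0235 q6 1.5
rel tile start, board axes mm -49.0 117.8 down axis [ 2.e-04  0.e+00 -1.e+00]
t: 15.22
tool_pos: [0.4828, 0.0525, 0.0589]
orientation: [-0.111, 2.169, -2.169]
ft_force: [-0.7, -0.8, 0.6]
finger_gap: 0.0234
t 15.225 p [0.4828 0.0525 0.0589] zyaw -1.468 F board x,y,z -0.81 -0.67 0.56 gap 0.0234 q6 1.5
rel tile start, board axes mm -48.1 117.8 down axis [ 1.e-04  0.e+00 -1.e+00]
```

```bash
python3 -m inch '{"hand":[0.75,0.75,0.75],"translation":[[-0.5,0,0],[-1,0,0],[-1,0,0]],"roll":[0,0,0]}'; python3 st.py
```

```text
t: 15.6
tool_pos: [0.4838, 0.0526, 0.059]
orientation: [-0.111, 2.169, -2.169]
ft_force: [-1.6, -1.1, 0.1]
finger_gap: 0.0235
t 15.6 p [0.4838 0.0526 0.059 ] zyaw -1.468 F board x,y,z -1.66 -0.93 0.08 gap 0.0235 q6 1.5
rel tile start, board axes mm -47.1 117.8 down axis [ 1.e-04  0.e+00 -1.e+00]
```

Run:
```python
from h import *
d=cam('scene'); save('s8.png',cv2.resize(d['image'][215:275,285:375],None,fx=8,fy=8,interpolation=cv2.INTER_CUBIC))
```

```text
(no output)
```

View pics/s8.png

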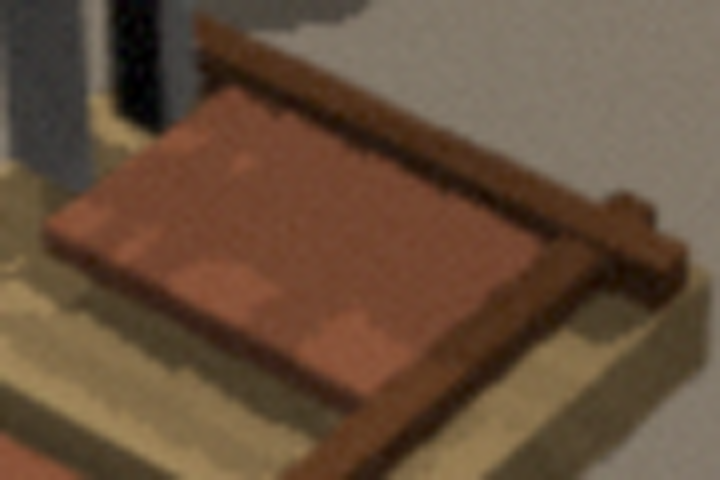

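The tile edge now meets the fence line from (360,410) to (545,235), with the gap hidden behind the fence. I press on in 1 mm steps.

```bash
python3 -m inch '{"hand":[0.75,0.75,0.75],"translation":[[-0.5,0,0],[-1,0,0],[-1,0,0]],"roll":[0,0,0]}'; python3 st.py
```

```text
t: 16.02
tool_pos: [0.4843, 0.0526, 0.0589]
orientation: [-0.113, 2.169, -2.169]
ft_force: [-5.9, -0.2, 4.2]
finger_gap: 0.0236
t 16.025 p [0.4843 0.0526 0.0589] zyaw -1.468 F board x,y,z -5.87 0.38 4.24 gap 0.0236 q6 1.5
rel tile start, board axes mm -46.6 117.8 down axis [-1.3e-03 -1.0e-04 -1.0e+00]
```

```bash
python3 -m inch '{"hand":[0.75,0.75,0.75],"translation":[[-0.3,0,0],[-0.6,0,0],[-0.6,0,0]],"roll":[0,0,0]}'; python3 st.py
```

```text
t: 16.4
tool_pos: [0.4845, 0.0527, 0.0588]
orientation: [-0.115, 2.17, -2.17]
ft_force: [-8.9, -1.1, 7.1]
finger_gap: 0.0233
t 16.4 p [0.4845 0.0527 0.0588] zyaw -1.4679 F board x,y,z -8.98 -0.21 7.08 gap 0.0233 q6 1.5
rel tile start, board axes mm -46.5 117.8 down axis [-2.6e-03 -2.0e-04 -1.0e+00]
```

The tile is firm at about 9 N, at the predicted position (TCP -46.5 against -46), with hardly any force along the stop. I back off and clear away.

```bash
python3 -m inch '{"hand":[0.75,0.75,0.75,0.75,0.75,0.75,0.75,0.75,0.75,0.75,0.75],"translation":[[1.5,0,0],[5,0,0],[10,0,0],[10,-15,0],[10,-60,0],[40,-110,0],[100,-150,0],[140,-150,0],[140,-150,0],[140,-150,0],[140,-150,0]],"roll":[0,0,0,0,0,0,0,0,0,0,0]}'; python3 st.py
python3 - <<'E'
from h import *
d=cam('scene'); save('s9.png',cv2.resize(d['image'][190:330,230:430],None,fx=4,fy=4,interpolation=cv2.INTER_CUBIC))
d=cam('top'); save('t9.png',cv2.resize(d['image'][205:305,285:415],None,fx=6,fy=6,interpolation=cv2.INTER_CUBIC))
E
```

```text
t: 17.77
tool_pos: [0.3467, 0.0384, 0.2089]
orientation: [-0.112, 2.169, -2.169]
ft_force: [0.2, -1.1, -0.4]
finger_gap: 0.0232
t 17.775 p [0.3467 0.0384 0.2089] zyaw -1.468 F board x,y,z 0.06 -1.12 -0.36 gap 0.0232 q6 1.47
rel tile start, board axes mm -184.9 117.8 down axis [-6.e-04  0.e+00 -1.e+00]
```

View pics/s9.png

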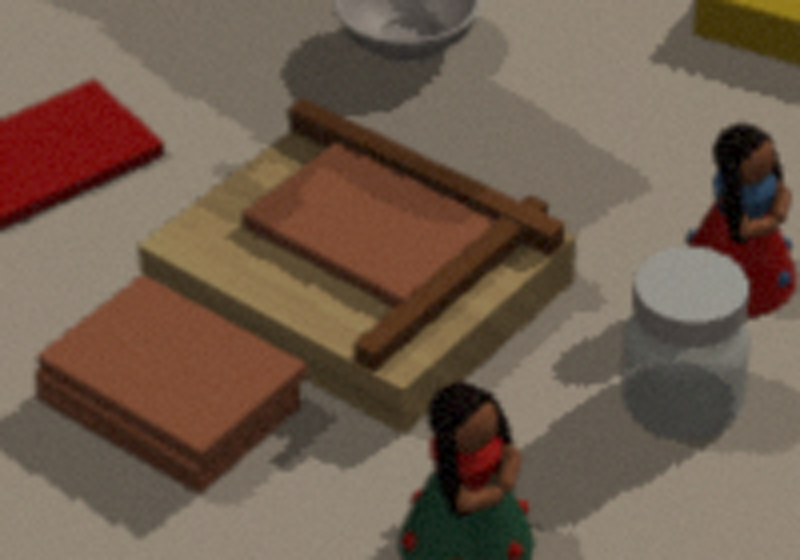

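View pics/t9.png

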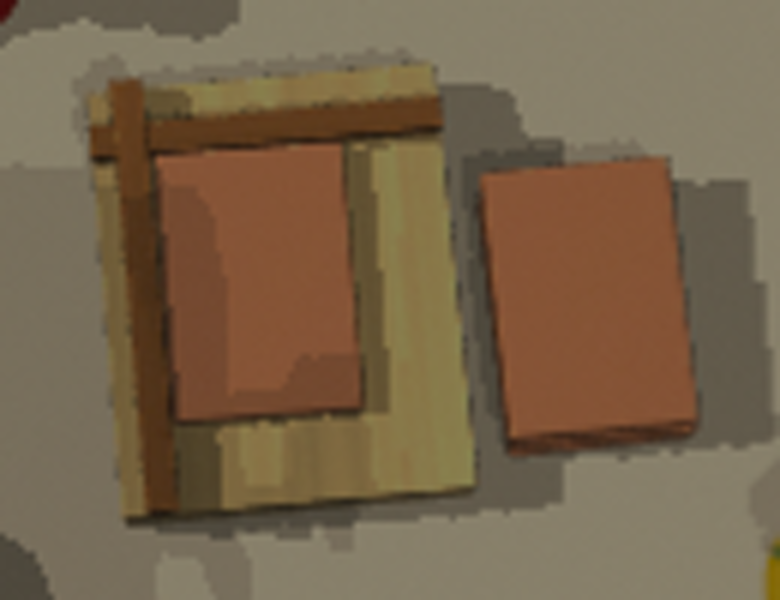

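The tile is tight against the fence (row 150). There is a thin dark line at the stop (column 155-175), so I measure it.

Run:
```python
from h import *
d=cam('top'); im=d['image'].astype(float)
ex=np.array([np.cos(.103),np.sin(.103)]);ey=np.array([-ex[1],ex[0]]);m=np.array([.5428,-.0597])
def prof(org,dirv,along,rng,z,L):
    out=[]
    for s in rng:
        P=[np.r_[m+ (org+s)*dirv+a*along,z] for a in L]
        uv=proj(d,np.array(P)).astype(np.float32)
        v=cv2.remap(im.astype(np.float32),uv[:,0][None],uv[:,1][None],cv2.INTER_LINEAR)[0]
        out.append((round((org+s)*1e3,1),v.mean(0).round(0).astype(int).tolist()))
    return out
for L in (np.linspace(-30,-15,20)/1e3,np.linspace(35,50,20)/1e3):
    print(L[0]); 
    for r in prof(.155,ey,ex,np.arange(-8,8,1)/1e3,.040,L): print(r)
# top tile corners
t=crop2px([(157,157),(341,144),(361,408),(177,421)]); w=ray_z(d,t[:,0],t[:,1],.039)
print((np.c_[(w[:,:2]-m)@ex,(w[:,:2]-m)@ey]*1e3).round(1))
```

```text
-0.03
(np.float64(147.0), [116, 73, 48])
(np.float64(148.0), [116, 73, 48])
(np.float64(149.0), [116, 73, 48])
(np.float64(150.0), [116, 73, 48])
(np.float64(151.0), [115, 72, 47])
(np.float64(152.0), [106, 67, 44])
(np.float64(153.0), [94, 59, 40])
(np.float64(154.0), [79, 51, 34])
(np.float64(155.0), [66, 44, 28])
(np.float64(156.0), [67, 44, 26])
(np.float64(157.0), [74, 48, 25])
(np.float64(158.0), [79, 50, 26])
(np.float64(159.0), [79, 50, 25])
(np.float64(160.0), [80, 50, 25])
(np.float64(161.0), [80, 51, 25])
(np.float64(162.0), [81, 51, 25])
0.035
(np.float64(147.0), [118, 74, 48])
(np.float64(148.0), [118, 74, 48])
(np.float64(149.0), [118, 74, 48])
(np.float64(150.0), [118, 74, 48])
(np.float64(151.0), [118, 74, 49])
(np.float64(152.0), [118, 74, 49])
(np.float64(153.0), [111, 70, 46])
(np.float64(154.0), [93, 59, 39])
(np.float64(155.0), [76, 50, 32])
(np.float64(156.0), [68, 48, 30])
(np.float64(157.0), [65, 47, 28])
(np.float64(158.0), [73, 50, 27])
(np.float64(159.0), [81, 52, 27])
(np.float64(160.0), [82, 52, 26])
(np.float64(161.0), [83, 52, 26])
(np.float64(162.0), [83, 53, 26])
[[ 60.4 154.2]
 [ 60.1  86.4]
 [-38.   87.2]
 [-37.6 153.9]]
```

The tile edge now lies on the same line as when it was pressed on the stop, within about 0.5 mm in t5 and t9. It also agrees with the touch position (edge 153.1 by touch, 153.5 by picture), so the dark line is a shadowed seam. Handing in.

Run:
```python
from h import *
print(sensors.get_obs()['t']); print(job.job_done())
```

```text
17.925
the job is handed in; nothing more can be done
None
```

I slid the top tile flat off the stack with the two fingertips, pressed it against the end stop, then pushed it along the stop into the side fence. I backed the gripper away and handed the job in at about 18 s; it reports no verdict.

- **Forces:** I read about 12 N at the wrist when it met the stop and about 9 N at the fence. Both are under 20 N, but the stop press was firmer than the few newtons you asked for.
- **Position:** The last pictures show the tile flat, parallel to both bars and snug against the fence.
- **Seam at the stop:** The top picture shows a dark line at the stop, reading as 2–3 mm wide where one pixel is about 2 mm. I took it for a shadow, because the tile edge measured by touch (153.1 mm) and in the picture (153.5 mm) agree. I did not nudge the tile again to confirm it.
- **Surroundings:** In the views I took, the lower tiles and the things near the board looked unmoved. I did not measure the second tile's position, because it was hidden at the start.

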